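Unstack the lids and close the storage pots

TASK

The four wooden lids of the white storage pots are stacked on the worktop. Take the stack apart from the top without tumbling it, and close each pot with its own lid, the one whose shape and size fit its mouth, pushed or dropped fully home so that it lies level on the rim. Leave the pots standing where they are, and do not disturb the garlic and the mug.

Things in the scene. Friction and masses are not known exactly. Their poses are not given: they have to be found in the camera images.
- lid_small: The smallest lid, round, on the very top of the stack: wooden top 38 mm in diameter, plug 22 mm in diameter with a bevelled foot, about 30 g. In each lid the origin is the centre of the underside of its grey plug, z up; the plug is 10 mm high, and the pale wooden top above it (z = 10 to 24 mm) is 14 mm thick and is the part to grip, by its edges. Every lid lies plug down.
- lid_round: The larger round lid, second from the top of the stack: wooden top 52 mm in diameter, plug 34 mm with a bevelled foot, about 45 g. Its origin, heights and grip are as for the smallest lid. In the stack each lid may be turned up to 12 degrees and be 3 mm off the one below.
- lid_square: The square lid, third from the top: wooden top 62 x 62 mm, plug 43 x 43 mm with a rounded grey seal, about 60 g; it may lie up to 20 mm off centre along the oblong one. x and y run along its sides. Origin, heights and grip as for the smallest lid.
- lid_oblong: The oblong lid, at the bottom of the stack on the worktop: wooden top 68 mm along its x, 124 mm along its y, plug 48 x 104 mm with a rounded grey seal, about 120 g; grip it across the 68 mm. Origin, heights and grip as for the smallest lid.
- pot_small: Small round white pot, 64 mm high: body 52 mm in diameter, straight neck 33 mm outside and 26 mm inside for its top 18 mm. Loose, open at the top. Origin at the centre of its foot on the worktop, z up. With its lid fully home the lid's origin is 54 mm above the pot's (the plug inside the mouth with 2 mm to spare all round, the wooden top resting on the rim and standing out 2.5 mm beyond it).
- pot_round: Taller round white pot, 92 mm high: body 62 mm in diameter, straight neck 46 mm outside and 38 mm inside for its top 20 mm. Loose, open at the top. Origin at the centre of its foot on the worktop, z up. With its lid home the lid's origin is 82 mm above the pot's (plug 2 mm clear all round, top standing out 3 mm).
- pot_square: Square straight-sided white pot, 56 x 56 mm outside, mouth 47 x 47 mm, 74 mm high, x and y along its sides. Loose, open at the top. Origin at the centre of its foot on the worktop, z up. With its lid home (any of the four ways round) the lid's origin is 64 mm above the pot's (plug 2 mm clear all round, top standing out 3 mm).
- pot_oblong: Low oblong white pot, 62 mm along its x, 118 mm along its y, mouth 52 x 108 mm, 56 mm high. Loose, open at the top. Origin at the centre of its foot on the worktop, z up. With its lid home (either way round) the lid's origin is 46 mm above the pot's (plug 2 mm clear all round, top standing out 3 mm).
- garlic_bulb: A loose garlic bulb, 60 mm across and 59 mm high, standing between the pots; to be left alone. Origin at the centre of its underside.
- coffee_mug: A loose white mug with a handle, 82 x 118 mm and 100 mm high, near the front edge on the right; to be left alone. Origin under the middle of its 82 x 118 mm outline, on the worktop, z up. (Over the toaster at the far right, hangs a wall cabinet, 0.54 m up and from 0.36 m right of the robot's centre line: swing the arm clear of it.)
Mind the look-alikes: they are no part of the job. What is shaped like the pot_round but blue or pink is not meant. Leave any yellow look-alike of the lid_small alone.

How it is judged:
By the outcome, as a careful person would: the job done as asked, in the order asked, and still so for the second after the job is handed in, with the robot touching nothing.
It also fails if it takes over 115 s, if anything falls off the work surface, if the arm or the gripper's body presses on something with over 40 N, if the wrist force passes 120 N, or if a joint passes its speed limit or range.

ROBOT

A 7-joint arm with a two-finger parallel gripper is mounted at the origin on a cart in front of the work surface, level with it; the furniture and walls round the work are solid. World frame = base frame: x ahead of the robot, y to its left, z up, the work surface at z = 0. Lengths are in m, angles in rad, forces in N, time in s.
With the tool pointing down it reaches from about 0.4 to 0.85 m from the base axis. Payload 4.5 kg.
Tool frame: the origin (TCP) lies midway between the tips of the shut fingers; the grasp point (between the pads) lies 19 mm behind it (r.grip_point_offset is the distance from the TCP to the grasp point, in m); z points along the fingers, y is the line along which they close (so a half turn about z gives the same grasp; the last joint's range is limited). The gripper opens to 88 mm and grips with 3 to 60 N. Pads are 18 mm wide; open, the fingers measure 123 mm over their backs; the gripper's body (75 mm by 187 mm) begins 45 mm behind the grasp point.
Start: joints at [1.306, 0.689, -0.195, 1.565, 0.157, 0.902, -0.215], TCP at [0.184, -0.597, 0.212] pointing down, gripper open.
Joint ranges: [-3.01, 3.01], [-0.46, 2.08], [-1.47, 1.51], [0.13, 2.56], [-1, 4.14], [0.04, 2.09], [-2.66, 2.66]. Speed limits (rad/s): [2.57, 2.57, 3.14, 3.14, 3.14, 3.14, 3.14].

INTERFACE

Orientations are given as a unit quaternion [x, y, z, w].
In Python, from plant import r, optics gives the robot as it stands.
- The arm moves only by the shell command python3 -m pendant 'ROWS' [OPENING] [FORCE]. ROWS is JSON, a list of rows, each a list of 6 numbers: the shift along the tool's x, y, z as a fraction of full scale, then the turn, a rotation vector about the tool's x, y, z as a fraction of full scale. A call has 1 to 5 rows; each row shifts and turns the commanded pose from where the row before left it, along the tool's axes as they then stand; what a row does not reach is not made up. Full scale, the value 1, is 0.025 m for a shift and pi rad for a turn. A row lasts 1/12 s, in which the tool goes at most 41.7 mm and 7.16 degrees, less where a joint would pass 70% of its speed; a pose out of reach is approached as far as the arm can. A call with a number of a shift or a turn outside -1 to 1 is refused whole. A call with a gripper value outside its range is refused whole. OPENING is the opening, from -1 (shut) to 1 (fully open), set as the call begins (- or left out, the last holds). The fingers move at their own pace and stop on an object; FORCE is the grip in N (left out, the last holds). Time passes only in rows, so rows that do not move let the fingers close. It gives the time, the measured TCP pose, the force, the opening and the grip force at its end, in the units of the state.
- r.get_state(): the state, without advancing time (a new reading comes with each control period).
- optics.snapshot(name): name is "scene" or "top" or "wrist"; returns (picture, depth): 400x640x3 uint8, blue, green, red; 400x640 float32, m along the optical axis (not along the pixel's ray), 0 where there is no reading.
- optics.calibration(name): a dict with "vfov" (degrees; the focal length in pixels is half the picture's height over the tangent of half this angle, whatever the lens; pixels are square), "cx", "cy" (the principal point, pixels), "cam_to_world" (4x4, takes a point from camera to world coordinates); the wrist camera has in their place "tool_from_camera" (4x4, takes a point from camera to tool coordinates, whose origin is the TCP and whose axes are the flange's). Camera axes: x right, y up, looking along -z (the intrinsics and any distortion apply to the point x, -y, -z); pixel columns grow to the right and rows downward; lengths in m; the calibration is good to about 2 mm. A picture is of the moment at which its call begins: read the wrist's pose just before it. calibration takes no time and is no camera call.
- r.finish_job(): hands the job in; it is judged then, once.
The state is a dict: "clock": time; "q": joint angles; "qd": joint speeds; "joint_torque": joint torques, N m; "tool_pos": TCP position; "eef_rot": TCP orientation; "contact_force": force on the tool from outside, world axes, zero at the start; "moment": the same for the moment, N m; "opening": opening from 0.0 (shut) to 1.0 (fully open); "finger_force": force on a finger pad.
Only numpy, scipy, OpenCV 4.12 (cv2) and the standard library are available. Lean on these libraries where they do the work, as an engineer would, in place of code of your own. Each camera call takes 0.05 s, during which the arm holds its last target. There are 200 camera calls.

## Working session

There is one attempt and no reset: what is moved stays moved. The work goes in short steps, Python scripts to look and compute and a shell command to move; the robot and the scene stay as the last step left them, time stands still between calls to the robot, and variables do not carry over. Pictures are saved under pics/ and viewed, at most 17 in all, crops included, and the job is handed in when it is done.

```bash
ls; mkdir -p pics; python3 - <<'E'
from plant import r, optics
import cv2,numpy as np
s=r.get_state(); print(s)
for n in("scene","top"):
    p,d=optics.snapshot(n); cv2.imwrite(f"pics/{n}0.png",p); np.save(f"{n}0.npy",d); c=optics.calibration(n);print(n,c)
print(optics.calibration("wrist"))
E
```

```text
pics
{'clock': 0.0, 'q': array([ 1.30578433,  0.68998404, -0.19453106,  1.56634491,  0.15727258,
        0.90250006, -0.21507246]), 'qd': array([ 0.00058396,  0.00065508, -0.00034886, -0.00025376,  0.00017592,
        0.00085718,  0.00238506]), 'joint_torque': array([-3.34521769e-05, -5.27569234e+01, -1.26674362e+00, -1.53427809e+01,
       -5.26182773e-02,  6.86129759e-03,  1.75694131e-04]), 'tool_pos': array([ 0.18375351, -0.59665881,  0.21111024]), 'eef_rot': array([ 9.88851193e-01,  1.48904219e-01, -1.87889363e-04, -9.04061986e-04]), 'contact_force': array([ 0.01845372, -0.70478825, -0.52316324]), 'moment': array([-0.01541014,  0.01131983, -0.03855733]), 'finger_force': 0.0, 'opening': 0.9977342208608114}
scene {'vfov': 57.17143213968125, 'cx': 322.12545268784424, 'cy': 198.503422367382, 'cam_to_world': array([[-0.85847021,  0.3131019 , -0.40619713,  0.03563948],
       [-0.51281095, -0.53537144,  0.67112022,  0.80929897],
       [-0.00733732,  0.78443905,  0.62016251,  0.78211274],
       [ 0.        ,  0.        ,  0.        ,  1.        ]])}
top {'vfov': 56.96542529102297, 'cx': 320.48549016847704, 'cy': 200.16365461116635, 'cam_to_world': array([[-0.00663476,  0.99763202, -0.06845687,  0.44381916],
       [-0.99997269, -0.006842  , -0.00279334,  0.07031602],
       [-0.00325511,  0.06843646,  0.99765017,  0.93681282],
       [ 0.        ,  0.        ,  0.        ,  1.        ]])}
{'vfov': 67.32517309042896, 'cx': 319.5445597370728, 'cy': 198.08322248397212, 'tool_from_camera': array([[-8.20643273e-04,  9.48053815e-01,  3.18108928e-01,
         8.34632364e-02],
       [ 9.99999613e-01,  6.77115688e-04,  5.61759915e-04,
         2.89705188e-04],
       [ 3.17182085e-04,  3.18109266e-01, -9.48054004e-01,
        -1.72168859e-01],
       [ 0.00000000e+00,  0.00000000e+00,  0.00000000e+00,
         1.00000000e+00]])}
```

View pics/top0.png

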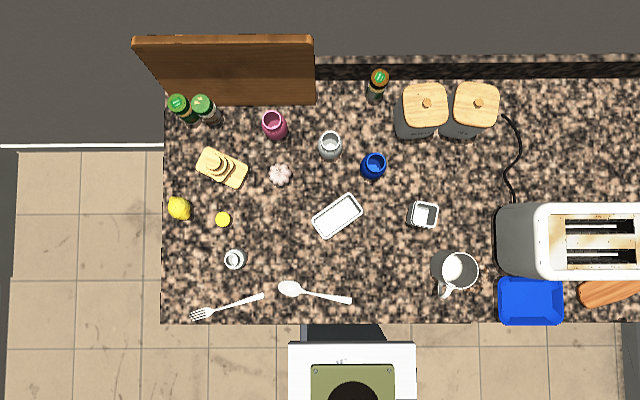

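View pics/scene0.png

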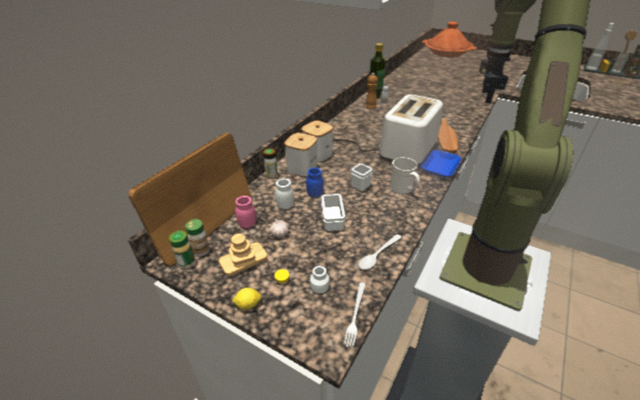

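```bash
cat > h.py <<'E'
from plant import r, optics
import numpy as np, cv2
from scipy.spatial.transform import Rotation as R
def toolT():
    s=r.get_state(); T=np.eye(4); T[:3,:3]=R.from_quat(s["eef_rot"]).as_matrix(); T[:3,3]=s["tool_pos"]; return T
def world(name,d,T=None):
    c=optics.calibration(name); f=200/np.tan(np.radians(c["vfov"]/2))
    v,u=np.mgrid[:400,:640]
    P=np.stack([(u-c["cx"])/f*d,-(v-c["cy"])/f*d,-d,np.ones_like(d)],-1)
    M=c["cam_to_world"] if name!="wrist" else T@c["tool_from_camera"]
    return (P@M.T)[...,:3]
def snap(name,save=None):
    T=toolT(); p,d=optics.snapshot(name)
    if save: cv2.imwrite(f"pics/{save}.png",p)
    W=world(name,d,T); W[d==0]=np.nan
    return p,W
def rect(W,c,rad,z0,z1):
    m=(np.hypot(W[...,0]-c[0],W[...,1]-c[1])<rad)&(W[...,2]>z0)&(W[...,2]<z1)
    q=W[m]
    if len(q)<5: return len(q),None
    b=cv2.minAreaRect((q[:,:2]*1000).astype(np.float32))
    return len(q),np.round(b[0],1),np.round(b[1],1),round(b[2],1),np.round(1000*np.median(q[:,2]),1)
def go(x,y,z,yaw=None):
    "shift in tool axes (units 25mm) and turn about tool z (units pi) from the measured pose; yaw=angle of tool x, deg"
    T=toolT(); e=T[:3,:3].T@(np.array([x,y,z])-T[:3,3])/0.025
    ps=np.degrees(np.arctan2(T[1,0],T[0,0])); t=0 if yaw is None else -((yaw-ps+180)%360-180)/180
    print("pos",T[:3,3].round(4),"yaw",round(ps,2),"tilt",T[:3,2].round(4),"shift",e.round(3),"turn",round(t,4)); return e,t
E
python3 - <<'E'
from h import *
for n in("top","scene"):
    W=world(n,np.load(n+"0.npy"))
    print(n)
    if n=="top":
        for nm,(u,v) in dict(stack=(222,168),round=(330,144),small=(233,260),sq=(424,214),obl=(337,215),garlic=(279,174),mug=(455,272),pink=(274,125),blue=(373,165),jar=(203,109),board=(300,45),tbl=(280,240),can=(425,110)).items(): print(nm,W[v,u].round(3))
        S={k:W[v,u] for k,(u,v) in dict(stack=(222,168),round=(330,144),small=(233,260),sq=(424,214),obl=(337,215)).items()}
    for k,rad,z0,z1 in (("stack",.09,.015,.032),("stack",.07,.04,.055),("stack",.05,.065,.078),("stack",.05,.088,.105),("round",.045,.083,.1),("small",.04,.057,.072),("sq",.055,.066,.082),("obl",.085,.048,.064)):
        print(k,rect(W,S[k],rad,z0,z1))
E
```

```text
top
stack [0.581 0.305 0.072]
round [0.651 0.048 0.007]
small [0.359 0.294 0.004]
sq [ 0.471 -0.188  0.006]
obl [0.47  0.031 0.004]
garlic [0.569 0.173 0.053]
mug [ 0.326 -0.26   0.01 ]
pink [0.702 0.191 0.005]
blue [ 0.597 -0.062  0.004]
jar [0.713 0.342 0.106]
board [0.794 0.11  0.243]
tbl [0.408 0.176 0.   ]
can [ 0.702 -0.164  0.122]
stack (665, array([590.3, 320.5]), array([124.6,  67.6]), 64.0, np.float64(23.2))
stack (239, array([589.1, 322.8]), array([62.5, 61.9]), 52.6, np.float64(47.1))
stack (164, array([587.5, 316.2]), array([39.7, 50.8]), 51.7, np.float64(71.3))
stack (214, array([592.8, 321.1]), array([35.4, 36.3]), 0.4, np.float64(95.1))
round (120, array([640.9,  49.6]), array([42. , 45.4]), 89.6, np.float64(90.8))
small (71, array([363. , 284.1]), array([32.2, 30.4]), 89.5, np.float64(62.6))
sq (190, array([ 468. , -172.2]), array([56.3, 55.4]), 77.2, np.float64(73.3))
obl (294, array([466.6,  34. ]), array([ 61.8, 117.7]), 35.3, np.float64(55.3))
scene
stack (548, array([588. , 323.8]), array([124.1,  70.8]), 63.1, np.float64(23.3))
stack (221, array([584.5, 328.2]), array([61.3, 56.3]), 53.0, np.float64(47.3))
stack (138, array([583.4, 328.4]), array([49.8, 37.7]), 57.4, np.float64(71.4))
stack (134, array([589.9, 325.4]), array([34.4, 38. ]), 39.7, np.float64(95.0))
round (77, array([638.1,  53.4]), array([42.4, 47.2]), 35.4, np.float64(89.1))
small (77, array([362.1, 288.6]), array([30.4, 31.9]), 30.5, np.float64(62.0))
sq (101, array([ 465.1, -167.6]), array([61.1, 58.3]), 83.5, np.float64(71.5))
obl (181, array([463.9,  37.8]), array([ 62. , 121.6]), 35.4, np.float64(54.5))
```

```bash
python3 - <<'E'
from h import *
W=world("top",np.load("top0.npy"))
m=(W[...,1]<-.27)&(W[...,2]>.05)&(W[...,0]>.1)
for lo,hi in((.05,.12),(.12,.3),(.3,.7)):
    q=W[m&(W[...,2]>lo)&(W[...,2]<hi)]; print(lo,q.min(0) if len(q) else 0,q.max(0) if len(q) else 0)
a,_=go(.25,-.42,.28,0)
a,_=go(.47,-.17,.28,0)
E
```

```text
0.05 [ 0.31723776 -0.71035714  0.05001295] [ 0.84206281 -0.27000071  0.11998376]
0.12 [ 0.32622934 -0.65286945  0.12001304] [ 0.8424607  -0.27003753  0.2999766 ]
0.3 [ 0.83790768 -0.49918096  0.30000291] [ 0.84188625 -0.27022339  0.31071647]
pos [ 0.1838 -0.5967  0.2112] yaw 17.12 tilt [-6.0e-04  1.5e-03 -1.0e+00] shift [ 4.613 -5.981 -2.743] turn 0.0951
pos [ 0.1838 -0.5967  0.2112] yaw 17.12 tilt [-6.0e-04  1.5e-03 -1.0e+00] shift [ 15.968 -12.946  -2.733] turn 0.0951
```

```bash
python3 -m pendant '[[0,0,-0.9,0,0,0],[0,-0.5,-0.9,0,0,0],[0.2,-0.9,-0.9,0,0,0],[0.6,-0.9,0,0,0,0.02],[0.7,-0.9,0,0,0,0.02]]' && python3 -m pendant '[[0.8,-0.9,0,0,0,0.02],[0.8,-0.9,0,0,0,0.02],[0.8,-0.9,0,0,0,0.02],[0.8,-0.5,0,0,0,0],[0,0,0,0,0,0]]'; python3 -c "
from h import *
go(.47,-.17,.26,0)"
```

```text
clock: 0.52
tool_pos: [0.1967, -0.5106, 0.2804]
eef_rot: [0.997, 0.083, 0.0, 0.001]
contact_force: [1.3, 0.8, -0.3]
opening: 1.0
finger_force: 0.0
clock: 0.93
tool_pos: [0.2752, -0.4207, 0.2795]
eef_rot: [1.0, -0.003, 0.001, -0.001]
contact_force: [0.5, 0.1, 0.2]
opening: 0.998
finger_force: 0.0
pos [ 0.2752 -0.4207  0.2795] yaw -0.39 tilt [ 0.0028  0.0022 -1.    ] shift [  7.723 -10.078   0.822] turn -0.0021
```

```bash
python3 -m pendant '[[0.6,-1,0,0,0,0],[0.7,-1,0,0,0,0],[0.7,-1,0,0,0,0],[0.7,-1,0,0,0,0],[0.7,-1,0,0,0,0]]' >/dev/null && python3 -m pendant '[[0.8,-1,0,0,0,0],[0.8,-1,0,0,0,0],[0.8,-1,0,0,0,0],[1,-1,0.4,0,0,0],[0.8,-1,0.4,0,0,0]]' >/dev/null;  python3 -m pendant '[[0,0,0,0,0,0],[0,0,0,0,0,0],[0,0,0,0,0,0]]';python3 -c "
from h import *
p,W=snap('wrist','sq1'); print(rect(W,(.468,-.172),.055,.066,.082))
go(.47,.034,.26,0)"
```

```text
clock: 2.02
tool_pos: [0.4632, -0.1787, 0.2592]
eef_rot: [1.0, -0.008, -0.001, 0.0]
contact_force: [0.6, -0.8, 1.1]
opening: 1.007
finger_force: 0.0
(667, array([ 468.3, -171.2]), array([55.6, 56. ]), 77.3, np.float64(73.2))
pos [ 0.463  -0.1793  0.2594] yaw -1.02 tilt [-0.001 -0.001 -1.   ] shift [ 0.127 -8.536 -0.033] turn -0.0056
```

View pics/sq1.png

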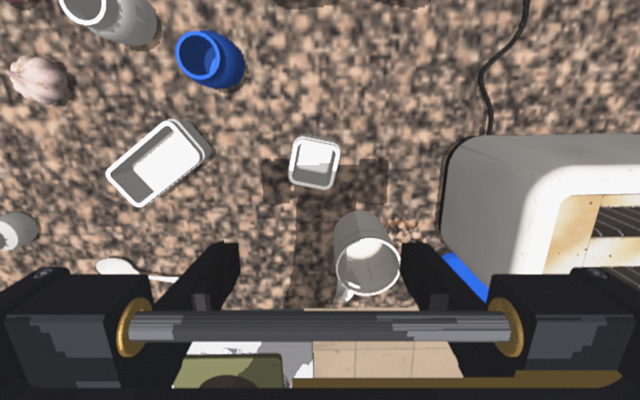

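```bash
python3 -m pendant '[[0.2,-1,0,0,0,0],[0.2,-1,0,0,0,0],[0.2,-1,0,0,0,0],[0.2,-1,0,0,0,0],[0.2,-1,0,0,0,0]]' >/dev/null && python3 -m pendant '[[0.2,-1,0,0,0,0],[0.2,-1,0,0,0,0],[0.2,-1,0,0,0,0],[0,-1,0,0,0,0],[0,0,0,0,0,0]]' >/dev/null;  python3 -m pendant '[[0,0,0,0,0,0],[0,0,0,0,0,0]]';python3 -c "
from h import *
p,W=snap('wrist','ob1'); print(rect(W,(.467,.034),.085,.048,.064))
print(rect(W,(.641,.05),.045,.083,.1))
print(rect(W,(.468,-.172),.055,.066,.082), rect(W,(.363,.284),.04,.057,.072))
go(.575,.32,.26,0)"
```

```text
clock: 3.07
tool_pos: [0.5074, 0.0443, 0.2596]
eef_rot: [1.0, -0.009, -0.0, 0.001]
contact_force: [-0.4, -0.1, -0.6]
opening: 0.997
finger_force: 0.0
(1124, array([466.8,  35.2]), array([ 62.5, 117.8]), 35.3, np.float64(55.1))
(632, array([641.5,  50.8]), array([44.1, 45.8]), 89.5, np.float64(91.1))
(816, array([ 468.2, -171.2]), array([57.5, 55.7]), 77.4, np.float64(72.7)) (226, array([364.8, 284.7]), array([32.2, 30.9]), 43.2, np.float64(62.4))
pos [0.5074 0.0441 0.2595] yaw -1.09 tilt [-1.0e-04 -1.6e-03 -1.0e+00] shift [  2.494 -11.087  -0.036] turn -0.0061
```

```bash
python3 -m pendant '[[0.2,-1,0,0,0,0],[0.2,-1,0,0,0,0],[0.2,-1,0,0,0,0],[0.2,-1,0,0,0,0],[0.2,-1,0,0,0,0]]' >/dev/null && python3 -m pendant '[[0.2,-1,0,0,0,0],[0.2,-1,0,0,0,0],[0.2,-1,0,0,0,0],[0.2,-1,0,0,0,0],[0.2,-1,0,0,0,0]]' >/dev/null;  python3 -m pendant '[[0.2,-1,0,0,0,0],[0,0,0,0,0,0],[0,0,0,0,0,0]]';python3 -c "
from h import *
p,W=snap('wrist','st1'); c=(.59,.321)
for a in((.09,.015,.032),(.07,.04,.055),(.05,.065,.078),(.05,.088,.105)): print(rect(W,c,*a))
print(rect(W,(.363,.284),.04,.057,.072),rect(W,(.641,.05),.045,.083,.1))
go(.592,.321,.077,0)"
```

```text
clock: 4.2
tool_pos: [0.5671, 0.3203, 0.2589]
eef_rot: [1.0, -0.008, -0.0, 0.0]
contact_force: [0.2, 0.5, -0.6]
opening: 1.001
finger_force: 0.0
(2376, array([590.9, 321.9]), array([124. ,  67.7]), 63.7, np.float64(23.4))
(798, array([589.8, 324.2]), array([61.6, 61.8]), 54.0, np.float64(47.2))
(541, array([592.2, 321.7]), array([50.5, 50.6]), 87.9, np.float64(71.3))
(879, array([593.6, 323.2]), array([36.6, 36.7]), 43.0, np.float64(95.3))
(197, array([365.3, 286.8]), array([31.1, 30.2]), 88.2, np.float64(62.1)) (871, array([641.4,  51.5]), array([45.4, 45.5]), 12.8, np.float64(90.2))
pos [0.5674 0.3186 0.2591] yaw -1.0 tilt [-1.e-04 -2.e-03 -1.e+00] shift [ 0.982 -0.128  7.282] turn -0.0056
```

View pics/st1.png

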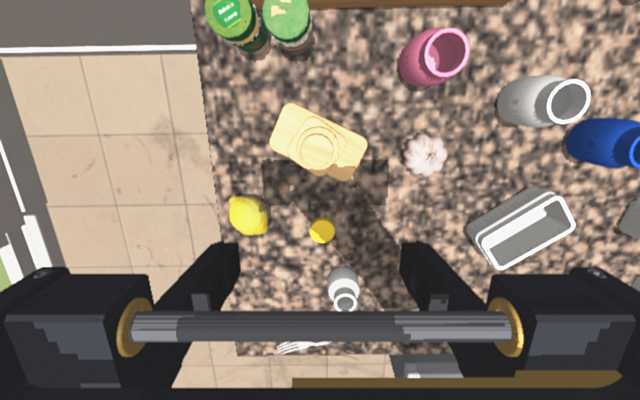

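```bash
python3 -m pendant '[[0.5,-0.1,0,0,0,0],[0.55,-0.06,0.5,0,0,0],[0,0,1,0,0,0],[0,0,1,0,0,0],[0,0,1,0,0,0]]' >/dev/null && python3 -m pendant '[[0,0,1,0,0,0],[0,0,1,0,0,0],[0,0,0.8,0,0,0],[0,0,0.2,0,0,0],[0,0,0,0,0,0]]';python3 -m pendant '[[0,0,0,0,0,0],[0,0,0,0,0,0]]'; python3 -c "
from h import *
go(.5935,.323,.076,0)"
```

```text
clock: 5.08
tool_pos: [0.5927, 0.3212, 0.0956]
eef_rot: [1.0, -0.009, -0.001, 0.002]
contact_force: [-0.3, -0.1, 0.6]
opening: 1.005
finger_force: 0.0
clock: 5.25
tool_pos: [0.5945, 0.3242, 0.0988]
eef_rot: [1.0, -0.008, 0.001, -0.001]
contact_force: [-0.0, -0.1, 0.5]
opening: 1.002
finger_force: 0.0
pos [0.5945 0.3242 0.0988] yaw -0.94 tilt [ 0.0028  0.0012 -1.    ] shift [-0.041  0.051  0.911] turn -0.0052
```

```bash
python3 -m pendant '[[0,0,0.5,0,0,0],[0,0,0.3,0,0,0],[0,0,0,0,0,0],[0,0,0,0,0,0]]'; python3 -m pendant '[[0,0,0,0,0,0],[0,0,0,0,0,0],[0,0,0,0,0,0],[0,0,0,0,0,0],[0,0,0,0,0,0]]' -1 10;python3 -m pendant '[[0,0,0,0,0,0],[0,0,0,0,0,0],[0,0,0,0,0,0],[0,0,0,0,0,0],[0,0,0,0,0,0]]'
```

```text
clock: 5.58
tool_pos: [0.5925, 0.3241, 0.0761]
eef_rot: [1.0, -0.008, -0.001, 0.0]
contact_force: [-0.3, 0.5, 0.2]
opening: 1.004
finger_force: 0.0
clock: 6.0
tool_pos: [0.5932, 0.3245, 0.0771]
eef_rot: [1.0, -0.008, 0.0, -0.0]
contact_force: [0.9, 1.1, 0.5]
opening: 0.648
finger_force: 0.0
clock: 6.42
tool_pos: [0.593, 0.3244, 0.0769]
eef_rot: [1.0, -0.008, -0.0, 0.0]
contact_force: [-0.1, -0.6, 0.0]
opening: 0.267
finger_force: 0.0
```

```bash
python3 -c "
from h import *
p,W=snap('wrist','g1'); print(rect(W,(.593,.323),.03,.088,.105),rect(W,(.593,.323),.05,.065,.078));print(r.get_state()['opening'],r.get_state()['finger_force'])"
```

```text
(2791, array([595. , 320.6]), array([37.4, 39.4]), 23.0, np.float64(95.2)) (1669, array([602. , 322.1]), array([51.4, 31.8]), 89.5, np.float64(71.1))
0.22453847184503983 0.0
```

View pics/g1.png

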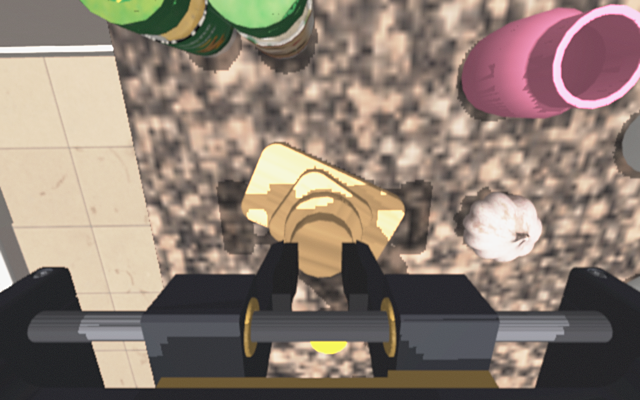

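```bash
python3 -m pendant '[[0,0,0,0,0,0],[0,0,0,0,0,0],[0,0,0,0,0,0]]'; python3 -m pendant '[[0,0,0,0,0,0],[0,0,0,0,0,0],[0,0,0,0,0,0]]'; python3 -c "
from h import *
p,W=snap('wrist','g2')"
```

```text
clock: 6.72
tool_pos: [0.593, 0.3244, 0.0769]
eef_rot: [1.0, -0.008, -0.0, 0.0]
contact_force: [0.4, 0.1, 0.6]
opening: 0.008
finger_force: 0.0
clock: 6.97
tool_pos: [0.5931, 0.3244, 0.0769]
eef_rot: [1.0, -0.008, 0.0, 0.0]
contact_force: [0.9, -0.4, -0.3]
opening: 0.006
finger_force: 0.0
```

View pics/g2.png

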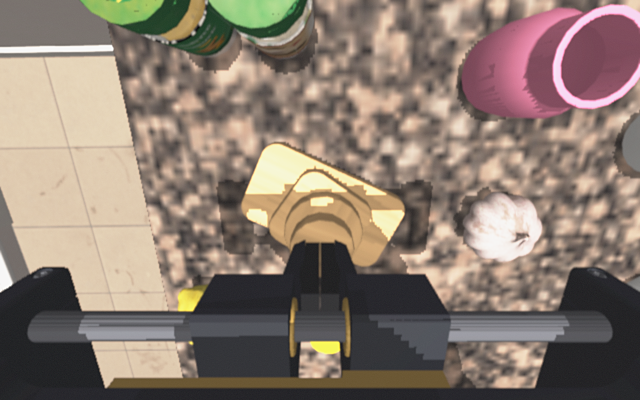

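```bash
python3 -c "
from h import *
p,W=snap('wrist'); T=toolT()
c=optics.calibration('wrist');f=200/np.tan(np.radians(c['vfov']/2))
for P in ((0,0,0),(0,0,-.019),(0,0,-.04)):
    q=np.linalg.inv(c['tool_from_camera'])@np.array([*P,1]); print(c['cx']+f*q[0]/-q[2], c['cy']-f*q[1]/-q[2])
for v in range(200,300,6): print(v,W[v,312].round(4),W[v,328].round(4))
pt,Wt=snap('top'); 
cv2.imwrite('pics/t2.png',cv2.resize(pt[110:230,150:290],None,fx=5,fy=5))
"
```

```text
319.50804072351303 236.6969691266138
319.4873620743226 251.31564811061597
319.45880040343565 271.5071941878293
200 [0.6156 0.3288 0.071 ] [0.6154 0.3187 0.0708]
206 [0.612  0.3288 0.0722] [0.6116 0.3188 0.0713]
212 [0.6074 0.329  0.0706] [0.6075 0.3188 0.0712]
218 [0.6109 0.3284 0.0892] [0.6115 0.3193 0.0909]
224 [0.6095 0.3283 0.0946] [0.6092 0.3194 0.0943]
230 [0.6062 0.3284 0.0953] [0.6062 0.3194 0.0956]
236 [0.6027 0.3285 0.0957] [0.6022 0.3195 0.095 ]
242 [0.5982 0.3286 0.0943] [0.5986 0.3195 0.0954]
248 [0.6023 0.3282 0.1092] [0.6021 0.3198 0.1091]
254 [0.6027 0.328  0.1163] [0.6027 0.32   0.1164]
260 [0.6027 0.3278 0.1221] [0.6021 0.3201 0.1213]
266 [0.6016 0.3278 0.1256] [0.6019 0.3203 0.1264]
272 [0.6029 0.3276 0.1328] [0.6023 0.3204 0.132 ]
278 [0.602  0.3275 0.1362] [0.602  0.3205 0.1363]
284 [0.6025 0.3274 0.1413] [0.6023 0.3207 0.1412]
290 [0.6022 0.3273 0.145 ] [0.6026 0.3208 0.1457]
296 [0.6015 0.3272 0.1479] [0.6012 0.3208 0.1477]
```

View pics/t2.png

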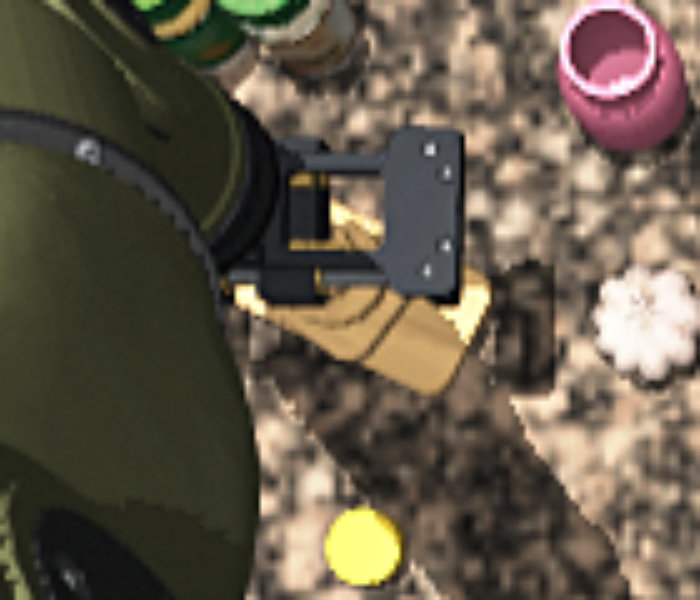

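```bash
python3 -c "
from h import *
print(r.grip_point_offset, [a for a in dir(r) if a[0]!='_'],[a for a in dir(optics) if a[0]!='_'])
p,W=snap('wrist'); T=toolT()
L=(W-T[:3,3])@T[:3,:3]
for v in range(238,250): print(v,L[v,308].round(4),L[v,314].round(4),p[v,308],p[v,314])
"
```

```text
0.0187 ['Unreachable', 'finish_job', 'get_state', 'grip_point_offset'] ['calibration', 'snapshot']
238 [ 0.0081 -0.0065 -0.0183] [ 0.008  -0.0031 -0.0182] [108 152 189] [112 159 197]
239 [ 0.0081 -0.0064 -0.0196] [ 0.0068 -0.0031 -0.017 ] [106 149 186] [111 157 195]
240 [ 0.0066 -0.0065 -0.0179] [ 0.0071 -0.0031 -0.0188] [105 148 184] [107 152 188]
241 [ 0.0067 -0.0065 -0.0193] [ 0.0061 -0.0031 -0.0181] [ 96 134 168] [100 139 173]
242 [ 0.0057 -0.0065 -0.0186] [ 0.0056 -0.0031 -0.0183] [ 74 101 124] [ 75 102 126]
243 [ 0.0098 -0.0061 -0.0277] [ 0.0093 -0.0029 -0.0269] [43 53 60] [43 52 61]
244 [ 0.0094 -0.0061 -0.0281] [ 0.0094 -0.0029 -0.0282] [33 31 30] [35 31 29]
245 [ 0.0091 -0.0061 -0.0288] [ 0.0089 -0.0029 -0.0284] [33 33 32] [34 32 32]
246 [ 0.009  -0.006  -0.0297] [ 0.0094 -0.0029 -0.0304] [35 35 37] [35 33 36]
247 [ 0.0095 -0.006  -0.0318] [ 0.0093 -0.0028 -0.0314] [36 35 36] [35 33 32]
248 [ 0.0095 -0.0059 -0.0328] [ 0.0095 -0.0028 -0.0328] [33 34 32] [36 35 35]
249 [ 0.0091 -0.0059 -0.0332] [ 0.0089 -0.0028 -0.0327] [36 36 35] [35 34 34]
```

```bash
python3 -m pendant '[[0,0,-0.8,0,0,0],[0,0,0,0,0,0.039],[0,0,0,0,0,0.039],[0,0,0,0,0,0.039],[0,0,0,0,0,0.039]]' 1 >/dev/null; python3 -m pendant '[[0,0,0,0,0,0.039],[0,0,0,0,0,0],[0,0,0,0,0,0],[0,0,0,0,0,0],[0,0,0,0,0,0]]';  python3 -c "
from h import *
p,W=snap('wrist'); c=(.59,.321)
for a in((.09,.015,.032),(.07,.04,.055),(.05,.065,.078),(.025,.088,.101)): print(rect(W,c,*a))
T=toolT();L=(W-T[:3,3])@T[:3,:3]
m=(abs(L[...,0])<.03)&(abs(L[...,1])>.04)&(abs(L[...,1])<.06)&(L[...,2]>-.09)&(W[...,2]>.105)
q=L[m]; print(len(q), np.percentile(q[:,2],[90,99,100]), [ (abs(q[s*q[:,1]>0,1]).min()) for s in(1,-1)])
go(.593,.322,.050,-36)"
```

```text
clock: 8.0
tool_pos: [0.5929, 0.3246, 0.0968]
eef_rot: [0.951, -0.308, -0.0, -0.0]
contact_force: [-0.5, 0.4, -0.1]
opening: 0.739
finger_force: 0.0
(5651, array([591. , 321.9]), array([123.5,  68.1]), 63.8, np.float64(23.3))
(1664, array([590.4, 324.3]), array([62.1, 61.5]), 53.0, np.float64(47.2))
(1496, array([596.8, 317.7]), array([51.2, 39.1]), 45.9, np.float64(71.2))
(2582, array([593.8, 323.1]), array([36.9, 37.2]), 17.4, np.float64(95.2))
3045 [-0.04090847 -0.02948395 -0.02540806] [np.float64(0.04000544310315591), np.float64(0.04000071848870846)]
pos [0.593  0.3245 0.0968] yaw -35.88 tilt [-4.e-04  5.e-04 -1.e+00] shift [0.06  0.079 1.874] turn 0.0006
```

```bash
python3 -m pendant '[[0.06,0.03,0,0,0,0],[0,0,0,0,0,0],[0,0,0.5,0,0,0],[0,0,0.5,0,0,0],[0,0,0.5,0,0,0]]' >/dev/null; python3 -m pendant '[[0,0,0.3,0,0,0],[0,0,0,0,0,0],[0,0,0,0,0,0]]';  python3 -c "
from h import *
p,W=snap('wrist','g3'); T=toolT(); print(T[:3,3])
L=(W-T[:3,3])@T[:3,:3]
for v in range(232,262,3): print(v,L[v,240].round(4),W[v,240].round(4),W[v,400].round(4),W[v,320].round(4))"
```

```text
clock: 8.72
tool_pos: [0.5933, 0.3226, 0.0507]
eef_rot: [0.951, -0.309, -0.001, 0.001]
contact_force: [-0.4, -0.0, 1.3]
opening: 1.002
finger_force: 0.0
[0.593876   0.32287579 0.0515705 ]
232 [-0.0104 -0.0579  0.0292] [0.6195 0.3758 0.0223] [0.5514 0.281  0.0238] [0.604  0.3149 0.0721]
235 [-0.0238 -0.0648  0.0522] [ 6.127e-01  3.893e-01 -6.000e-04] [0.5491 0.2823 0.0235] [0.6085 0.3116 0.0875]
238 [-0.0267 -0.0651  0.0526] [ 0.6105  0.3913 -0.0011] [0.5469 0.2835 0.0233] [0.6081 0.3119 0.0899]
241 [-0.0288 -0.065   0.0513] [6.088e-01 3.924e-01 2.000e-04] [0.5447 0.2848 0.0231] [0.6085 0.3117 0.094 ]
244 [-0.0323 -0.0657  0.0528] [ 0.6063  0.395  -0.0013] [0.5429 0.286  0.0237] [0.6075 0.3123 0.0948]
247 [-0.0346 -0.0656  0.0519] [ 6.044e-01  3.963e-01 -3.000e-04] [0.541  0.2873 0.024 ] [0.6063 0.3132 0.0949]
250 [-0.0373 -0.0658  0.0517] [ 6.024e-01  3.980e-01 -2.000e-04] [5.242e-01 2.904e-01 1.000e-04] [0.6048 0.3143 0.0944]
253 [-0.0402 -0.0661  0.0518] [ 6.002e-01  3.999e-01 -3.000e-04] [ 5.217e-01  2.918e-01 -1.000e-04] [0.6038 0.3151 0.0951]
256 [-0.0426 -0.0661  0.0511] [5.983e-01 4.014e-01 4.000e-04] [0.5683 0.2866 0.077 ] [0.6026 0.3159 0.0954]
259 [-0.046  -0.0667  0.0521] [ 0.5958  0.4038 -0.0006] [0.5676 0.2874 0.0784] [0.6015 0.3167 0.0958]
```

View pics/g3.png

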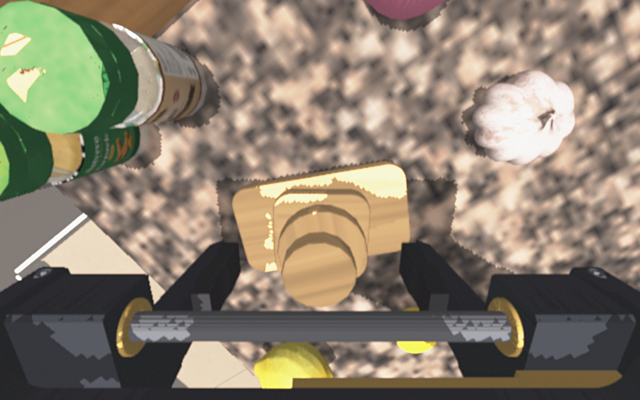

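```bash
for i in 1 2; do python3 -m pendant '[[0,0,0,0,0,0],[0,0,0,0,0,0],[0,0,0,0,0,0],[0,0,0,0,0,0]]' -1 12;done
```

```text
clock: 9.1
tool_pos: [0.5941, 0.3231, 0.0524]
eef_rot: [0.951, -0.309, 0.0, -0.0]
contact_force: [-0.3, 0.2, 0.3]
opening: 0.723
finger_force: 0.0
clock: 9.43
tool_pos: [0.5938, 0.3229, 0.0519]
eef_rot: [0.951, -0.309, 0.0, 0.0]
contact_force: [0.6, -0.6, 0.4]
opening: 0.421
finger_force: 12.2
```

```bash
python3 -m pendant '[[0,0,-0.3,0,0,0],[0,0,-0.7,0,0,0],[0,0,-1,0,0,0],[0,0,-0.5,0,0,0]]'; python3 -c "
from h import *
p,W=snap('wrist'); c=(.59,.321)
for a in((.07,.04,.055),(.05,.065,.078)): print(rect(W,c,*a))
T=toolT();L=(W-T[:3,3])@T[:3,:3]; print(rect(L*[1,1,-1],(0,0),.025,.040,.050))
go(.41,.2875,.115,0)"
```

```text
clock: 9.77
tool_pos: [0.5951, 0.3234, 0.1172]
eef_rot: [0.951, -0.309, 0.001, -0.001]
contact_force: [1.3, 0.2, 1.0]
opening: 0.421
finger_force: 12.0
(1490, array([590.5, 324.1]), array([61.7, 61.1]), 53.7, np.float64(47.1))
(2968, array([594.4, 320.6]), array([51.2, 45.8]), 51.8, np.float64(71.3))
(4262, array([-0.5,  2.2]), array([45.6, 37.4]), 75.9, np.float64(41.4))
pos [0.5965 0.3241 0.1193] yaw -35.99 tilt [ 0.0067  0.0034 -1.    ] shift [-5.178  5.57   0.117] turn -0.1999
```

```bash
python3 -m pendant '[[-1,1,0,0,0,0],[-1,1,0,0,0,0],[-1,1,0,0,0,0],[-1,1,0,0,0,0],[-1,1,0,0,0,0]]' >/dev/null;  python3 -m pendant '[[0,0,0,0,0,0],[0,0,0,0,0,0],[0,0,0,0,0,0]]';  python3 -c "
from h import *
p,W=snap('wrist','p1'); T=toolT()
print(rect(W,(.3645,.2855),.035,.058,.07),rect(W,(.641,.05),.045,.083,.1))
go(.3645,.2855,.05,-36)"
```

```text
clock: 10.48
tool_pos: [0.4204, 0.2958, 0.1145]
eef_rot: [0.951, -0.309, 0.001, -0.001]
contact_force: [0.9, -0.3, -0.7]
opening: 0.42
finger_force: 12.0
(258, array([370.4, 281.2]), array([31.7, 16.9]), 52.4, np.float64(62.9)) (0, None)
pos [0.421  0.2958 0.1145] yaw -36.01 tilt [ 0.0024  0.001  -1.    ] shift [-1.591  1.669  2.576] turn -0.0
```

View pics/p1.png

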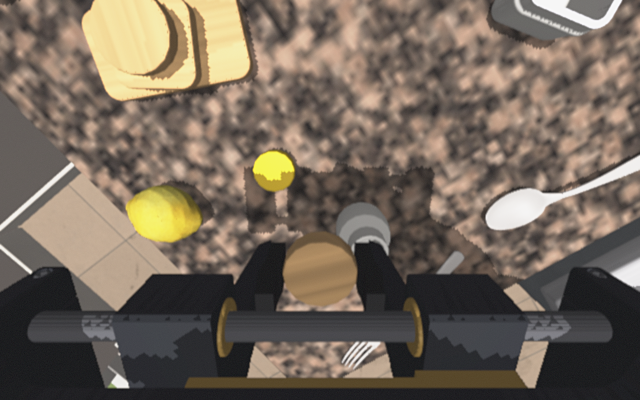

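```bash
python3 -m pendant '[[-0.9,0.4,0,0,0,0],[-0.9,0.4,0,0,0,0],[-0.9,0.4,0,0,0,0],[-0.9,0.45,0,0,0,0],[0,0,0,0,0,0]]' >/dev/null;  python3 -m pendant '[[0,0,0,0,0,0],[0,0,0,0,0,0],[0,0,0,0,0,0]]';  python3 -c "
from h import *
p,W=snap('wrist','p2'); T=toolT()
print(rect(W,(.3645,.2855),.035,.058,.07))
go(.3645,.2855,.05,-36)"
```

```text
clock: 11.2
tool_pos: [0.3244, 0.3149, 0.1145]
eef_rot: [0.951, -0.31, 0.001, -0.001]
contact_force: [-0.4, 0.6, -0.2]
opening: 0.426
finger_force: 12.0
(623, array([364.1, 286.2]), array([32.2, 32.3]), 35.0, np.float64(63.2))
pos [0.3241 0.3147 0.1144] yaw -36.09 tilt [ 1.8e-03  6.0e-04 -1.0e+00] shift [ 1.992e+00 -2.000e-03  2.579e+00] turn -0.0005
```

```bash
python3 -m pendant '[[0.98,-0.01,0,0,0,0],[0.98,-0.01,0,0,0,0],[0,0,0.9,0,0,0],[0,0,0.9,0,0,0],[0,0,0.8,0,0,0]]' >/dev/null;  python3 -m pendant '[[0,0,0,0,0,0],[0,0,0,0,0,0],[0,0,0,0,0,0]]';  python3 -c "
from h import *
p,W=snap('wrist','p3');go(.3641,.2862,.0335,-36)"; python3 -m pendant '[[0,0,0.2,0,0,0],[0,0,0.2,0,0,0],[0,0,0.15,0,0,0],[0,0,0,0,0,0],[0,0,0,0,0,0]]'
```

```text
clock: 11.92
tool_pos: [0.363, 0.2862, 0.05]
eef_rot: [0.951, -0.309, 0.0, -0.0]
contact_force: [0.3, 0.3, 0.3]
opening: 0.423
finger_force: 12.0
pos [0.363  0.2865 0.0503] yaw -36.01 tilt [ 1.6e-03  8.0e-04 -1.0e+00] shift [ 0.042 -0.013  0.672] turn -0.0
clock: 12.38
tool_pos: [0.3622, 0.2863, 0.0355]
eef_rot: [0.951, -0.309, 0.0, 0.0]
contact_force: [0.1, -0.2, -0.5]
opening: 0.424
finger_force: 12.0
```

```bash
python3 -m pendant '[[0.05,-0.03,0.05,0,0,0],[0,0,0.05,0,0,0],[0,0,0,0,0,0]]'; python3 -m pendant '[[0,0,0,0,0,0],[0,0,0,0,0,0],[0,0,0,0,0,0],[0,0,0,0,0,0],[0,0,0,0,0,0]]' 0.2; python3 -m pendant '[[0,0,-0.5,0,0,0],[0,0,-0.9,0,0,0],[-0.5,0,-0.9,0,0,0],[-1,0,-0.5,0,0,0],[-0.5,0,0,0,0,0]]' 1;python3 -c "
from h import *
p,W=snap('wrist','p4')
print(rect(W,(.3641,.2862),.035,.07,.085));go(.592,.321,.026,-36)"
```

```text
clock: 12.63
tool_pos: [0.3639, 0.2862, 0.0336]
eef_rot: [0.951, -0.309, 0.0, -0.0]
contact_force: [0.1, -1.5, 5.1]
opening: 0.422
finger_force: 12.0
clock: 13.05
tool_pos: [0.3635, 0.2862, 0.033]
eef_rot: [0.951, -0.309, -0.0, 0.0]
contact_force: [-1.0, 0.2, 0.0]
opening: 0.598
finger_force: 0.0
clock: 13.47
tool_pos: [0.3222, 0.3175, 0.1051]
eef_rot: [0.951, -0.308, 0.0, -0.002]
contact_force: [-0.8, 0.5, -0.7]
opening: 0.953
finger_force: 0.0
(2460, array([363.7, 286.6]), array([37.4, 36.8]), 57.5, np.float64(77.3))
pos [0.3198 0.3187 0.104 ] yaw -35.67 tilt [-0.0016  0.0026 -1.    ] shift [ 8.8   -6.423  3.105] turn 0.0018
```

View pics/p4.png

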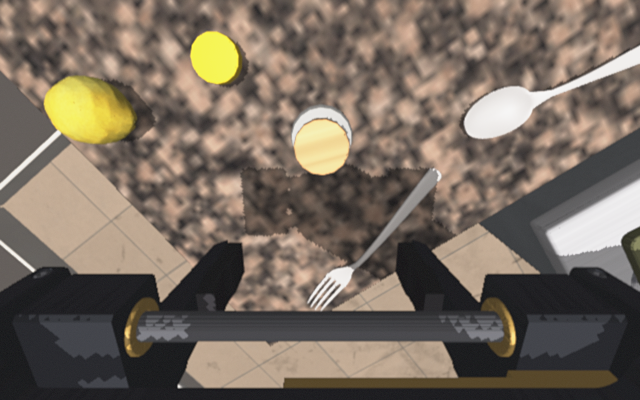

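```bash
python3 -m pendant '[[1,-0.75,0,0,0,0],[1,-0.75,0,0,0,0],[1,-0.75,0,0,0,0],[1,-0.75,0,0,0,0],[1,-0.7,0,0,0,0]]' >/dev/null;  python3 -m pendant '[[1,-0.7,0,0,0,0],[1,-0.7,0,0,0,0],[1,-0.7,0,0,0,0],[0,-0.6,0,0,0,0],[0,0,0,0,0,0]]'>/dev/null; python3 -m pendant '[[0,0,0,0,0,0],[0,0,0,0,0,0]]'; python3 -c "
from h import *
p,W=snap('wrist'); c=(.592,.322)
for a in((.07,.04,.055),(.05,.065,.078)): print(rect(W,c,*a))
go(.5922,.3217,.028,-36)"
```

```text
clock: 14.52
tool_pos: [0.5773, 0.3268, 0.1023]
eef_rot: [0.951, -0.309, -0.001, 0.001]
contact_force: [-0.7, 0.7, -0.2]
opening: 0.998
finger_force: 0.0
(1695, array([590.4, 324.1]), array([61.7, 61.4]), 53.7, np.float64(47.2))
(3856, array([592.5, 321.9]), array([50.5, 51.2]), 82.9, np.float64(71.3))
pos [0.5773 0.3269 0.1026] yaw -35.96 tilt [-0.0023 -0.0011 -1.    ] shift [ 0.609 -0.188  2.983] turn 0.0002
```

```bash
python3 -m pendant '[[0.62,-0.19,0,0,0,0],[0,0,0.8,0,0,0],[0,0,0.9,0,0,0],[0,0,0.8,0,0,0],[0,0,0.4,0,0,0]]' >/dev/null; python3 -m pendant '[[0,0,0,0,0,0],[0,0,0,0,0,0]]'; for i in 1 2; do python3 -m pendant '[[0,0,0,0,0,0],[0,0,0,0,0,0],[0,0,0,0,0,0],[0,0,0,0,0,0]]' -1 12;done; python3 -c "
from h import *
go(.5922,.3217,.028,-36)"
```

```text
clock: 15.15
tool_pos: [0.5938, 0.3221, 0.0308]
eef_rot: [0.951, -0.309, -0.0, 0.0]
contact_force: [0.7, 0.2, 0.4]
opening: 0.998
finger_force: 0.0
clock: 15.48
tool_pos: [0.5948, 0.3225, 0.0316]
eef_rot: [0.951, -0.309, 0.001, -0.001]
contact_force: [0.1, -0.3, -0.6]
opening: 0.721
finger_force: 0.0
clock: 15.82
tool_pos: [0.5944, 0.3222, 0.0309]
eef_rot: [0.951, -0.309, 0.0, -0.0]
contact_force: [-1.0, -1.1, 3.0]
opening: 0.583
finger_force: 12.0
pos [0.5944 0.3222 0.0309] yaw -35.98 tilt [ 2.e-04 -0.e+00 -1.e+00] shift [-0.059  0.069  0.118] turn 0.0001
```

```bash
python3 -m pendant '[[0,0,-0.3,0,0,0],[0,0,-0.8,0,0,0],[0,0,-1,0,0,0],[0,0,-1,0,0,0],[0.2,0.5,-0.5,0,0,0]]' && python3 -m pendant '[[0.8,1,0,0,0,0],[0.8,1,0,0,0,0],[0.8,1,0,0,0,0],[0.8,1,0,0,0,0],[0.8,1,0,0,0,0]]'>/dev/null; python3 -m pendant '[[0.9,1,0,0,0,0],[0.9,1,0,0,0,0],[0,0.16,0,0,0,0],[0,0,0,0,0,0],[0,0,0,0,0,0]]'; python3 -m pendant '[[0,0,0,0,0,0]]' >/dev/null; python3 -c "
from h import *
p,W=snap('wrist','p5'); 
print(rect(W,(.6415,.051),.035,.086,.1),rect(W,(.467,.035),.085,.048,.064))
go(.6426,.0505,.065,-36)"
```

```text
clock: 16.23
tool_pos: [0.5926, 0.3132, 0.1239]
eef_rot: [0.952, -0.307, 0.002, -0.003]
contact_force: [0.6, 0.9, -0.5]
opening: 0.581
finger_force: 12.0
clock: 17.07
tool_pos: [0.6031, 0.0799, 0.1208]
eef_rot: [0.951, -0.309, -0.0, -0.0]
contact_force: [-0.9, 0.6, -0.6]
opening: 0.582
finger_force: 12.0
(1248, array([641.7,  50.7]), array([45.2, 45.3]), 73.1, np.float64(91.1)) (1299, array([484.1,  12.2]), array([62.7, 60.8]), 34.9, np.float64(54.7))
pos [0.6031 0.0818 0.1206] yaw -35.8 tilt [-1.0e-04  1.5e-03 -1.0e+00] shift [2.016 0.093 2.222] turn 0.0011
```

View pics/p5.png

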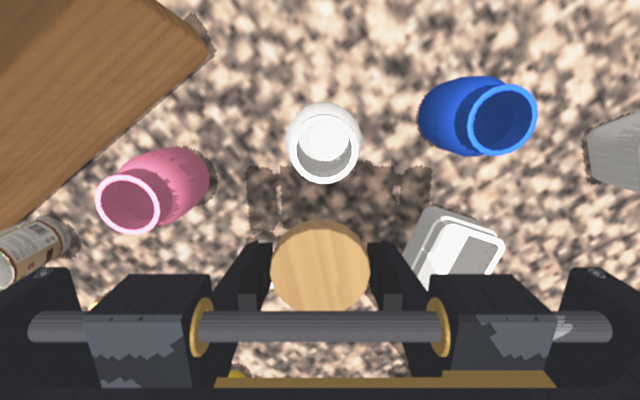

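```bash
python3 -m pendant '[[1,0.05,0,0,0,0],[1.0,0.05,0,0,0,0],[0.04,0,0.7,0,0,0],[0,0,0.8,0,0,0],[0,0,0,0,0,0]]' >/dev/null;  python3 -m pendant '[[0,0,0,0,0,0],[0,0,0,0,0,0],[0,0,0,0,0,0]]';  python3 -c "
from h import *
go(.6428,.0499,.065,-36)"
```

```text
clock: 17.87
tool_pos: [0.6437, 0.0481, 0.0844]
eef_rot: [0.951, -0.308, 0.001, -0.0]
contact_force: [0.8, 1.2, 0.5]
opening: 0.58
finger_force: 12.0
pos [0.6437 0.0481 0.0844] yaw -35.91 tilt [ 1.9e-03  3.0e-04 -1.0e+00] shift [-0.073 -0.037  0.774] turn 0.0005
```

```bash
python3 -m pendant '[[-0.07,-0.04,0.3,0,0,0],[0,0,0.2,0,0,0],[0,0,0.15,0,0,0],[0,0,0.1,0,0,0],[0,0,0,0,0,0]]'; python3 -m pendant '[[0,0,0,0,0,0],[0,0,0,0,0,0]]'
```

```text
clock: 18.28
tool_pos: [0.6422, 0.0491, 0.0646]
eef_rot: [0.951, -0.309, 0.0, -0.0]
contact_force: [-0.7, 0.5, 2.2]
opening: 0.578
finger_force: 12.0
clock: 18.45
tool_pos: [0.6422, 0.0491, 0.0646]
eef_rot: [0.951, -0.309, 0.0, -0.0]
contact_force: [-1.4, -0.6, 3.5]
opening: 0.578
finger_force: 12.0
```

```bash
python3 -m pendant '[[0,0,0,0,0,0],[0,0,0,0,0,0],[0,0,0,0,0,0],[0,0,0,0,0,0],[0,0,0,0,0,0]]' 0.6 >/dev/null; python3 -m pendant '[[0,0,-0.5,0,0,0],[0,0,-0.9,0,0,0],[-0.5,0,-0.9,0,0,0],[-1,0,-0.2,0,0,0],[-0.7,0,0,0,0,0]]' 1;python3 -c "
from h import *
p,W=snap('wrist','p6')
print(rect(W,(.6415,.051),.04,.099,.112));go(.59,.324,.1,-36)"
```

```text
clock: 19.28
tool_pos: [0.5984, 0.0821, 0.1299]
eef_rot: [0.951, -0.309, 0.002, -0.001]
contact_force: [-0.8, 0.3, 0.1]
opening: 0.996
finger_force: 0.0
(4744, array([640.8,  50.5]), array([51.7, 49.9]), 53.6, np.float64(105.4))
pos [0.5942 0.0855 0.1286] yaw -35.79 tilt [-0.0021  0.0034 -1.    ] shift [-5.711 -7.641  1.176] turn 0.0012
```

```bash
python3 -m pendant '[[-0.7,-1,0,0,0,0],[-0.7,-1,0,0,0,0],[-0.7,-1,0,0,0,0],[-0.7,-1,0,0,0,0],[-0.7,-1,0,0,0,0]]' >/dev/null;  python3 -m pendant '[[-0.7,-1,0,0,0,0],[-0.7,-1,0.5,0,0,0],[-0.5,-0.6,0.5,0,0,0],[0,0,0,0,0,0],[0,0,0,0,0,0]]'>/dev/null; python3 -m pendant '[[0,0,0,0,0,0],[0,0,0,0,0,0]]'; python3 -c "
from h import *
p,W=snap('wrist'); c=(.59,.324)
for a in((.07,.04,.055),(.09,.015,.032)): print(rect(W,c,*a))
go(.5904,.3241,.0045,-36.5)"
```

```text
clock: 20.33
tool_pos: [0.6013, 0.3121, 0.103]
eef_rot: [0.951, -0.31, 0.001, 0.0]
contact_force: [-0.3, -0.5, -0.6]
opening: 1.0
finger_force: 0.0
(5022, array([590.2, 324.2]), array([61.9, 62.1]), 53.1, np.float64(47.3))
(5264, array([591.2, 321.7]), array([123.6,  68. ]), 63.7, np.float64(23.3))
pos [0.6012 0.3122 0.103 ] yaw -36.14 tilt [ 1.6e-03 -9.0e-04 -1.0e+00] shift [-0.637 -0.127  3.937] turn 0.002
```

```bash
python3 -m pendant '[[-0.66,-0.13,0,0,0,0.004],[0,0,0.9,0,0,0],[0,0,1,0,0,0],[0,0,1,0,0,0],[0,0,0.6,0,0,0]]' >/dev/null; python3 -m pendant '[[0,0,0,0,0,0],[0,0,0,0,0,0],[0,0,0,0,0,0]]';python3 -c "
from h import *
go(.5902,.3242,.0045,-36.9)"
```

```text
clock: 21.05
tool_pos: [0.59, 0.3266, 0.0159]
eef_rot: [0.949, -0.315, 0.001, -0.001]
contact_force: [0.2, -0.1, -0.1]
opening: 1.0
finger_force: 0.0
pos [0.59   0.3266 0.0159] yaw -36.74 tilt [ 2.5e-03  7.0e-04 -1.0e+00] shift [0.062 0.074 0.457] turn 0.0009
```

```bash
python3 -m pendant '[[0.05,0.07,0.3,0,0,0],[0,0,0.15,0,0,0],[0,0,0,0,0,0],[0,0,0,0,0,0]]'; for i in 1 2; do python3 -m pendant '[[0,0,0,0,0,0],[0,0,0,0,0,0],[0,0,0,0,0,0],[0,0,0,0,0,0]]' -1 15;done; python3 -c "
from h import *
go(.5902,.3242,.0045,-36.9)"
```

```text
clock: 21.38
tool_pos: [0.5885, 0.3246, 0.0032]
eef_rot: [0.949, -0.315, -0.0, 0.0]
contact_force: [-0.7, -0.1, -0.4]
opening: 1.002
finger_force: 0.0
clock: 21.72
tool_pos: [0.5886, 0.3247, 0.0033]
eef_rot: [0.949, -0.315, 0.0, -0.0]
contact_force: [0.1, 0.3, -0.4]
opening: 0.718
finger_force: 0.0
clock: 22.05
tool_pos: [0.5886, 0.3247, 0.0033]
eef_rot: [0.949, -0.315, 0.0, -0.0]
contact_force: [0.7, -0.0, 1.4]
opening: 0.699
finger_force: 15.0
pos [0.5886 0.3247 0.0033] yaw -36.7 tilt [ 3.e-04  1.e-04 -1.e+00] shift [ 0.062 -0.022 -0.049] turn 0.0011
```

```bash
python3 -m pendant '[[0,0,-0.3,0,0,0],[0,0,-0.8,0,0,0],[0,0,-1,0,0,0],[0,0,-1,0,0,0],[0,0,-1,0,0,0]]' && python3 -m pendant '[[0,0.4,-0.9,0,0,0],[0.31,1,0,0,0,0],[0.31,1,0,0,0,0],[0.31,1,0,0,0,0],[0.31,1,0,0,0,0]]'>/dev/null;python3 -m pendant '[[0.31,1,0,0,0,0],[0.31,1,0,0,0,0],[0.31,1,0,0,0,0],[0.31,1,0,0,0,0],[0.31,1,0,0,0,0]]';python3 -m pendant '[[0.31,1,0,0,0,0],[0.31,1,0,0,0,0],[0.31,1,0,0,0,0],[0.31,1,0,0,0,0],[0.31,1,0,0,0,0]]';python3 -m pendant '[[0.31,1,0,0,0,0],[0.31,1,0,0,0,0],[0.31,1,0,0,0,0],[0.31,1,0,0,0,0],[0.31,0.8,0,0,0,0]]';python3 -m pendant '[[0,0,0,0,0,-0.035],[0,0,0,0,0,-0.035],[0,0,0,0,0,-0.035],[0,0,0,0,0,-0.0286],[0,0,0,0,0,0]]';  python3 -m pendant '[[0,0,0,0,0,0],[0,0,0,0,0,0]]' >/dev/null; python3 -c "
from h import *
p,W=snap('wrist','p7')
print(rect(W,(.468,-.171),.055,.066,.082))
go(.4668,-.1709,.0433,-12.65)"
```

```text
clock: 22.47
tool_pos: [0.5883, 0.3243, 0.107]
eef_rot: [0.949, -0.315, -0.0, 0.0]
contact_force: [0.1, 0.7, -0.3]
opening: 0.702
finger_force: 15.0
clock: 23.3
tool_pos: [0.5036, 0.0933, 0.1287]
eef_rot: [0.949, -0.315, 0.0, -0.0]
contact_force: [0.7, -0.7, 0.1]
opening: 0.701
finger_force: 15.0
clock: 23.72
tool_pos: [0.46, -0.0301, 0.1287]
eef_rot: [0.949, -0.315, 0.0, -0.0]
contact_force: [0.4, -0.9, -0.8]
opening: 0.7
finger_force: 15.0
clock: 24.13
tool_pos: [0.4186, -0.1503, 0.1287]
eef_rot: [0.949, -0.316, 0.0, 0.0]
contact_force: [1.0, -0.7, -0.4]
opening: 0.701
finger_force: 15.0
clock: 24.55
tool_pos: [0.4198, -0.1486, 0.1286]
eef_rot: [0.994, -0.109, 0.0, 0.0]
contact_force: [0.5, -0.7, -0.5]
opening: 0.7
finger_force: 15.0
(1735, array([ 468.6, -171.5]), array([56.1, 55.3]), 77.2, np.float64(73.2))
pos [ 0.4198 -0.1484  0.1283] yaw -12.77 tilt [ 3.e-04 -4.e-04 -1.e+00] shift [2.03  0.462 3.402] turn -0.0007
```

View pics/p7.png

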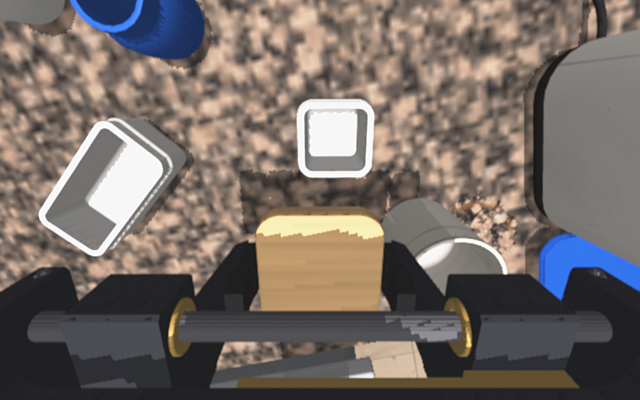

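```bash
python3 - <<'E'
from h import *
W=world("top",np.load("top0.npy")); T=toolT()
# final pose footprint
a=np.radians(-12.65); ex=np.array([np.cos(a),np.sin(a)]); ey=np.array([np.sin(a),-np.cos(a)])
for src in ("top","wrist"):
    if src=="wrist": p,W=snap("wrist")
    d=W[...,:2]-[.4668,-.1712]; X=d@ex; Y=d@ey
    for hi in (.105,.15,.2):
        m=(W[...,2]>hi)&(abs(X)<.05)&(Y>.05)&(Y<.3)&(W[...,2]<.4)
        print(src,hi,m.sum(),Y[m].min() if m.any() else 0)
E
```

```text
top 0.105 3114 0.18310606018895648
top 0.15 2512 0.18648104425648807
top 0.2 0 0
wrist 0.105 9658 0.0500016621898406
wrist 0.15 8190 0.0500016621898406
wrist 0.2 8190 0.0500016621898406
```

```bash
python3 -m pendant '[[1,0.24,0,0,0,0],[1,0.23,0.3,0,0,0],[0.04,0,1,0,0,0],[0,0,1,0,0,0],[0,0,0.2,0,0,0]]' >/dev/null;  python3 -m pendant '[[0,0,0,0,0,0],[0,0,0,0,0,0],[0,0,0,0,0,0]]';  python3 -c "
from h import *
go(.4671,-.1711,.0433,-12.7)"
```

```text
clock: 25.48
tool_pos: [0.4674, -0.171, 0.0668]
eef_rot: [0.994, -0.11, 0.001, 0.0]
contact_force: [0.0, -0.1, 0.7]
opening: 0.702
finger_force: 15.0
pos [ 0.4674 -0.171   0.0668] yaw -12.66 tilt [ 1.4e-03 -6.0e-04 -1.0e+00] shift [-0.012  0.004  0.938] turn 0.0002
```

```bash
python3 -m pendant '[[0,0,0.35,0,0,0],[0,0,0.2,0,0,0],[0,0,0.2,0,0,0],[0,0,0.1,0,0,0],[0,0,0,0,0,0]]'; python3 -m pendant '[[0,0,0,0,0,0],[0,0,0,0,0,0]]'
```

```text
clock: 25.9
tool_pos: [0.4665, -0.1708, 0.0438]
eef_rot: [0.994, -0.11, -0.001, -0.0]
contact_force: [0.2, 0.7, -1.1]
opening: 0.699
finger_force: 15.0
clock: 26.07
tool_pos: [0.467, -0.171, 0.0445]
eef_rot: [0.994, -0.11, 0.0, 0.0]
contact_force: [-0.7, 0.5, -0.6]
opening: 0.705
finger_force: 15.0
```

```bash
python3 -m pendant '[[0,0,0.06,0,0,0],[0,0,0,0,0,0]]'; python3 -m pendant '[[0,0,0,0,0,0],[0,0,0,0,0,0],[0,0,0,0,0,0],[0,0,0,0,0,0]]' 0.95 >/dev/null; python3 -m pendant '[[0,0,-0.5,0,0,0],[0,0,-0.9,0,0,0],[-0.5,0,-0.9,0,0,0],[-1,0,-0.6,0,0,0],[-0.8,0,0,0,0,0]]' 1;python3 -c "
from h import *
p,W=snap('wrist','p8')
print(rect(W,(.468,-.171),.06,.078,.1));go(.59,.32,.13,64)"
```

```text
clock: 26.23
tool_pos: [0.4672, -0.171, 0.0432]
eef_rot: [0.994, -0.11, 0.0, 0.0]
contact_force: [1.0, -0.7, 2.0]
opening: 0.702
finger_force: 15.0
clock: 26.98
tool_pos: [0.4112, -0.1586, 0.1176]
eef_rot: [0.994, -0.11, 0.002, 0.0]
contact_force: [-0.6, -0.0, 1.0]
opening: 0.999
finger_force: 0.0
(8232, array([ 468.2, -171.1]), array([62., 62.]), 77.3, np.float64(87.4))
pos [ 0.4047 -0.1573  0.1166] yaw -12.7 tilt [-5.e-03  9.e-04 -1.e+00] shift [  3.028 -20.253  -0.558] turn -0.4261
```

View pics/p8.png

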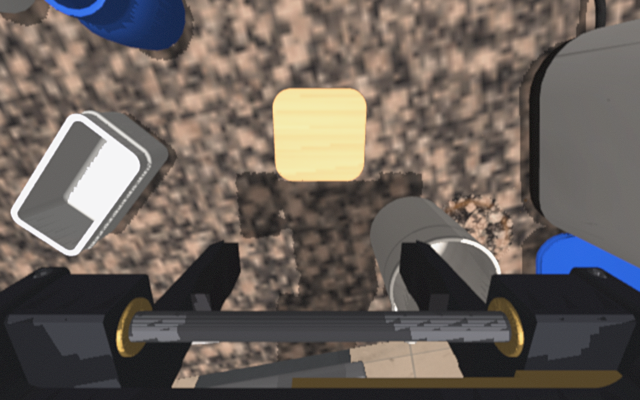

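```bash
python3 - <<'E'
from h import *
print(r.get_state()["q"].round(2))
W=world("top",np.load("top0.npy"))
a=np.radians(63.7); ex=np.array([np.cos(a),np.sin(a)]); ey=np.array([np.sin(a),-np.cos(a)])
d=W[...,:2]-[.591,.3218]; X=d@ex; Y=d@ey
m=(W[...,2]>.03)&(abs(X)<.075)&(abs(Y)<.13)&~((abs(X)<.07)&(abs(Y)<.06))
for lo,hi in((-.13,-.06),(.06,.13)):
  k=m&(Y>lo)&(Y<hi)
  if k.any():
    for x0 in np.arange(-.07,.071,.01):
      kk=k&(abs(X-x0)<.005)
      if kk.any(): print(round(x0,3),"absY min",abs(Y[kk]).min().round(3),"z",W[kk][:,2].max().round(3))
E
```

```text
[ 0.25  0.64  0.01  2.22 -0.03  0.29 -1.5 ]
0.02 absY min 0.12 z 0.041
0.03 absY min 0.116 z 0.047
0.04 absY min 0.11 z 0.052
0.05 absY min 0.111 z 0.051
0.06 absY min 0.112 z 0.048
0.07 absY min 0.116 z 0.042
-0.07 absY min 0.12 z 0.091
-0.06 absY min 0.125 z 0.067
0.06 absY min 0.096 z 0.107
0.07 absY min 0.088 z 0.11
```

```bash
python3 -m pendant '[[0.15,-1,-0.3,0,0,0],[0.15,-1,-0.3,0,0,0],[0.15,-1,0,0,0,0],[0.15,-1,0,0,0,0],[0.15,-1,0,0,0,0]]' >/dev/null;python3 -m pendant '[[0.15,-1,0,0,0,0],[0.15,-1,0,0,0,0],[0.15,-1,0,0,0,0],[0.15,-1,0,0,0,0],[0.15,-1,0,0,0,0]]'>/dev/null;python3 -m pendant '[[0.15,-1,0,0,0,0],[0.15,-1,0,0,0,0],[0.15,-1,0,0,0,0],[0.15,-1,0,0,0,0],[0.15,-1,0,0,0,0]]' >/dev/null;python3 -m pendant '[[0.15,-1,0,0,0,0],[0.15,-1,0,0,0,0],[0.15,-1,0,0,0,0],[0.15,-1,0,0,0,0],[0.15,-1,0,0,0,0]]' ;python3 -m pendant '[[0,0,0,0,0,-0.038],[0,0,0,0,0,-0.038],[0,0,0,0,0,-0.038],[0,0,0,0,0,-0.038],[0,0,0,0,0,-0.038]]';python3 -m pendant '[[0,0,0,0,0,-0.038],[0,0,0,0,0,-0.038],[0,0,0,0,0,-0.038],[0,0,0,0,0,-0.038],[0,0,0,0,0,-0.038]]';python3 -m pendant '[[0,0,0,0,0,-0.038],[0,0,0,0,0,-0.006],[0,0,0,0,0,0],[0,0,0,0,0,0]]';python3 -c "
from h import *
p,W=snap('wrist','s4'); print(r.get_state()['q'].round(2))
print(rect(W,(.591,.3218),.09,.015,.032));go(.591,.3218,-.0205,63.7)"
```

```text
clock: 28.7
tool_pos: [0.5934, 0.3143, 0.13]
eef_rot: [0.994, -0.11, -0.0, 0.0]
contact_force: [-0.8, 0.6, -0.2]
opening: 0.999
finger_force: 0.0
clock: 29.12
tool_pos: [0.5932, 0.313, 0.1299]
eef_rot: [0.982, 0.19, -0.0, 0.0]
contact_force: [0.2, -0.5, 0.2]
opening: 1.003
finger_force: 0.0
clock: 29.53
tool_pos: [0.5932, 0.3128, 0.1299]
eef_rot: [0.883, 0.47, -0.0, 0.0]
contact_force: [0.3, -0.7, 0.1]
opening: 0.999
finger_force: 0.0
clock: 29.87
tool_pos: [0.5934, 0.313, 0.1301]
eef_rot: [0.85, 0.526, -0.0, 0.0]
contact_force: [1.1, 0.6, 0.8]
opening: 0.998
finger_force: 0.0
[-0.46  0.85 -0.18  1.49  0.19  0.83 -1.17]
(8559, array([591.1, 322.1]), array([122.8,  67.9]), 63.8, np.float64(23.4))
pos [0.5934 0.313  0.1302] yaw 63.53 tilt [-3.e-04 -4.e-04 -1.e+00] shift [ 0.275 -0.242  6.028] turn -0.0009
```

```bash
python3 -m pendant '[[0.29,-0.25,0.4,0,0,0],[0,0,1,0,0,0],[0,0,1,0,0,0],[0,0,1,0,0,0],[0,0,1,0,0,0]]' >/dev/null; python3 -m pendant '[[0,0,0.7,0,0,0],[0,0,0.2,0,0,0],[0,0,0,0,0,0],[0,0,0,0,0,0],[0,0,0,0,0,0]]';python3 -c "
from h import *
go(.5911,.3221,-.0195,63.8)"
```

```text
clock: 30.75
tool_pos: [0.592, 0.3233, -0.0008]
eef_rot: [0.85, 0.527, 0.001, -0.0]
contact_force: [-0.1, 0.5, 0.3]
opening: 1.0
finger_force: 0.0
pos [ 0.592   0.3233 -0.0008] yaw 63.66 tilt [ 0.0022  0.0013 -1.    ] shift [-0.062 -0.013  0.749] turn -0.0008
```

```bash
python3 -m pendant '[[-0.06,-0.01,0.3,0,0,0],[0,0,0.2,0,0,0],[0,0,0.12,0,0,0],[0,0,0,0,0,0],[0,0,0,0,0,0]]'; for i in 1 2; do python3 -m pendant '[[0,0,0,0,0,0],[0,0,0,0,0,0],[0,0,0,0,0,0]]' -1 22;done; python3 -c "
from h import *
go(.5911,.3221,-.0195,63.8)"
```

```text
clock: 31.17
tool_pos: [0.5901, 0.3211, -0.0178]
eef_rot: [0.85, 0.527, -0.0, 0.0]
contact_force: [-0.1, 0.2, 0.6]
opening: 1.002
finger_force: 0.0
clock: 31.42
tool_pos: [0.5904, 0.3213, -0.0174]
eef_rot: [0.85, 0.527, 0.0, 0.0]
contact_force: [-0.6, 0.1, -0.0]
opening: 0.793
finger_force: 0.0
clock: 31.67
tool_pos: [0.5904, 0.3213, -0.0174]
eef_rot: [0.85, 0.527, 0.0, 0.0]
contact_force: [-0.5, -0.1, 0.8]
opening: 0.766
finger_force: 22.0
pos [ 0.5904  0.3213 -0.0174] yaw 63.67 tilt [ 4.e-04  2.e-04 -1.e+00] shift [0.042 0.011 0.084] turn -0.0007
```

```bash
python3 -m pendant '[[0,0,-0.3,0,0,0],[0,0,-0.8,0,0,0],[0,0,-1,0,0,0],[0,0,-1,0,0,0],[0,0,-1,0,0,0]]' && python3 -m pendant '[[0,0,-1,0,0,0],[-0.4,0,-1,0,0,0],[-0.95,0.3,0,0,0,0],[-0.95,0.3,0,0,0,0],[-0.95,0.3,0,0,0,0]]'>/dev/null;python3 -m pendant '[[-0.95,0.3,0,0,0,0],[-0.95,0.3,0,0,0,0],[-0.95,0.3,0,0,0,0],[-0.95,0.3,0,0,0,0],[-0.95,0.3,0,0,0,0]]' >/dev/null;python3 -m pendant '[[-0.95,0.3,0,0,0,0],[-0.95,0.3,0,0,0,0],[-0.95,0.3,0,0,0,0],[-0.95,0.3,0,0,0,0],[-0.95,0.3,0,0,0,0]]';python3 -m pendant '[[-0.95,0.3,0,0,0,0],[-0.7,0.2,0,0,0,0],[0,0,0,0,0,-0.038],[0,0,0,0,0,-0.038],[0,0,0,0,0,-0.038]]';python3 -m pendant '[[0,0,0,0,0,-0.038],[0,0,0,0,0,-0.038],[0,0,0,0,0,-0.038],[0,0,0,0,0,-0.038],[0,0,0,0,0,-0.038]]';python3 -m pendant '[[0,0,0,0,0,-0.038],[0,0,0,0,0,0],[0,0,0,0,0,0],[0,0,0,0,0,0]]';python3 -c "
from h import *
p,W=snap('wrist','p9')
print(rect(W,(.467,.035),.085,.048,.064))
go(.4674,.0344,.0286,125.3)"
```

```text
clock: 32.08
tool_pos: [0.5898, 0.3209, 0.0861]
eef_rot: [0.85, 0.528, -0.0, 0.0]
contact_force: [0.8, 0.2, -0.9]
opening: 0.767
finger_force: 22.0
clock: 33.33
tool_pos: [0.5358, -0.009, 0.1353]
eef_rot: [0.85, 0.528, 0.0, 0.0]
contact_force: [0.1, -0.0, -0.5]
opening: 0.771
finger_force: 22.0
clock: 33.75
tool_pos: [0.529, -0.051, 0.1354]
eef_rot: [0.74, 0.672, -0.0, 0.0]
contact_force: [0.1, 0.2, -1.5]
opening: 0.771
finger_force: 22.0
clock: 34.17
tool_pos: [0.5291, -0.0506, 0.1353]
eef_rot: [0.51, 0.86, -0.0, 0.0]
contact_force: [-0.3, -0.0, -1.8]
opening: 0.769
finger_force: 22.0
clock: 34.5
tool_pos: [0.5291, -0.0504, 0.1351]
eef_rot: [0.461, 0.887, -0.0, 0.0]
contact_force: [0.2, 0.3, -1.4]
opening: 0.771
finger_force: 22.0
(2420, array([471.5,  29. ]), array([ 62. , 103.8]), 35.3, np.float64(55.3))
pos [ 0.5292 -0.0504  0.1351] yaw 125.09 tilt [ 2.e-04 -4.e-04 -1.e+00] shift [ 4.197 -0.072  4.258] turn -0.0012
```

View pics/p9.png

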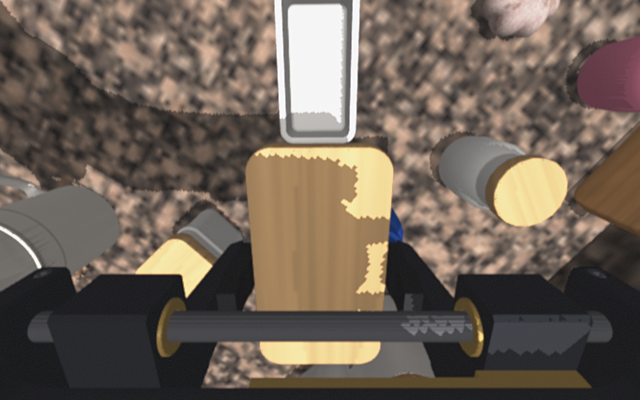

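```bash
python3 -m pendant '[[1,-0.02,0,0,0,-0.001],[1,-0.02,0,0,0,0],[1,-0.02,0,0,0,0],[1,0,0.2,0,0,0],[0.18,0,0.8,0,0,0]]' >/dev/null;  python3 -m pendant '[[0,0,1,0,0,0],[0,0,0.9,0,0,0],[0,0,0.4,0,0,0],[0,0,0,0,0,0],[0,0,0,0,0,0]]'; python3 -m pendant '[[0,0,0,0,0,0]]' >/dev/null; python3 -c "
from h import *
go(.4678,.0342,.0286,125.3)"
```

```text
clock: 35.38
tool_pos: [0.4674, 0.0343, 0.0524]
eef_rot: [0.459, 0.889, -0.0, -0.0]
contact_force: [0.1, -0.6, -1.1]
opening: 0.771
finger_force: 22.0
pos [0.468  0.0343 0.0531] yaw 125.38 tilt [ 1.3e-03  1.0e-04 -1.0e+00] shift [ 0.003 -0.011  0.981] turn 0.0004
```

```bash
python3 -m pendant '[[0,0,0.3,0,0,0],[0,0,0.2,0,0,0],[0,0,0.2,0,0,0],[0,0,0.15,0,0,0],[0,0,0,0,0,0]]'; python3 -m pendant '[[0,0,0.08,0,0,0],[0,0,0,0,0,0],[0,0,0,0,0,0]]'
```

```text
clock: 35.88
tool_pos: [0.4671, 0.034, 0.0304]
eef_rot: [0.459, 0.889, -0.0, -0.0]
contact_force: [0.3, -0.5, -1.0]
opening: 0.771
finger_force: 22.0
clock: 36.13
tool_pos: [0.4674, 0.0341, 0.0292]
eef_rot: [0.459, 0.889, -0.0, 0.0]
contact_force: [0.1, 0.7, -1.0]
opening: 0.771
finger_force: 22.0
```

```bash
python3 -m pendant '[[0,0,0.05,0,0,0],[0,0,0,0,0,0]]'; python3 -m pendant '[[0,0,0,0,0,0],[0,0,0,0,0,0],[0,0,0,0,0,0],[0,0,0,0,0,0]]' 1; python3 -m pendant '[[0,0,-0.5,0,0,0],[0,0,-0.9,0,0,0],[0,0,-1,0,0,0],[0,0,-1,0,0,0],[-0.5,0,-1,0,0,0]]'; python3 -m pendant '[[-1,0,-1,0,0,0],[-1,0,-0.5,0,0,0],[-1,0,0,0,0,0],[-1,0,0,0,0,0],[0,0,0,0,0,0]]'; python3 -m pendant '[[0,0,0,0,0,0],[0,0,0,0,0,0],[0,0,0,0,0,0]]';python3 -c "
from h import *
p,W=snap('wrist','e1'); pt,Wt=snap('top'); ps,_=snap('scene')
B=dict(obl=((.467,.035),.085,.06,.085),round=((.6415,.051),.04,.099,.112),sq=((.468,-.171),.06,.078,.1),small=((.364,.286),.035,.07,.085))
for k,(c,rad,a,b) in B.items():
  for w in (W,Wt):
    m=(np.hypot(w[...,0]-c[0],w[...,1]-c[1])<rad)&(w[...,2]>a)&(w[...,2]<b); q=w[m]
    if len(q)>20:
      co=np.linalg.lstsq(np.c_[q[:,:2]-q[:,:2].mean(0),np.ones(len(q))],q[:,2],rcond=None)[0]
      print(k,rect(w,c,rad,a,b),'slope',co[:2].round(3))
W0=world('top',np.load('top0.npy'))
for k,c,rad,a,b in (('garlic',(.569,.173),.05,.03,.07),('mug',(.32,-.25),.08,.09,.11)): print(k,rect(W0,c,rad,a,b),rect(Wt,c,rad,a,b))
cv2.imwrite('pics/e2.png',np.vstack([p,ps])[:, :][:800:1]) if 0 else cv2.imwrite('pics/e2.png',cv2.resize(np.hstack([pt[60:330,150:500],ps[120:390,200:550]]),(800,308)))
"
```

```text
clock: 36.3
tool_pos: [0.4676, 0.034, 0.0285]
eef_rot: [0.459, 0.889, 0.0, 0.0]
contact_force: [-0.7, -0.1, 5.3]
opening: 0.766
finger_force: 22.0
clock: 36.63
tool_pos: [0.4675, 0.0341, 0.0279]
eef_rot: [0.459, 0.889, 0.0, 0.0]
contact_force: [-0.1, -0.3, 0.2]
opening: 1.001
finger_force: 0.0
clock: 37.05
tool_pos: [0.4732, 0.0258, 0.1391]
eef_rot: [0.457, 0.89, 0.0, -0.001]
contact_force: [0.7, -0.0, -0.6]
opening: 1.003
finger_force: 0.0
clock: 37.47
tool_pos: [0.5351, -0.0635, 0.1752]
eef_rot: [0.462, 0.887, -0.001, 0.002]
contact_force: [0.4, -1.2, -0.4]
opening: 1.0
finger_force: 0.0
clock: 37.72
tool_pos: [0.5318, -0.0563, 0.1753]
eef_rot: [0.458, 0.889, 0.0, -0.001]
contact_force: [-0.5, -0.5, 0.0]
opening: 1.0
finger_force: 0.0
obl (10593, array([472.1,  28.3]), array([ 68. , 107.1]), 35.5, np.float64(69.4)) slope [0.    0.001]
obl (1481, array([467. ,  33.6]), array([ 67.7, 123.6]), 35.7, np.float64(69.4)) slope [-0.001 -0.002]
round (3096, array([640. ,  49.8]), array([50.8, 50.8]), 49.4, np.float64(105.4)) slope [0.026 0.008]
round (395, array([639.3,  49.3]), array([49. , 51.1]), 44.2, np.float64(105.6)) slope [ 0.005 -0.   ]
sq (2447, array([ 467.9, -170.9]), array([62.8, 59.9]), 77.3, np.float64(87.2)) slope [-0.024 -0.033]
sq (204, array([ 446.3, -181.3]), array([29. , 54.1]), 35.7, np.float64(87.1)) slope [0.035 0.001]
small (214, array([363.2, 284.3]), array([37.1, 35.4]), 2.4, np.float64(77.1)) slope [-0.015  0.023]
garlic (344, array([572. , 174.4]), array([50.4, 52.2]), 73.6, np.float64(39.3)) (349, array([573.1, 175.4]), array([52.4, 51.9]), 74.3, np.float64(39.5))
mug (274, array([ 339.4, -235. ]), array([81.8, 89.1]), 22.3, np.float64(97.8)) (275, array([ 340. , -236.7]), array([81.9, 87.6]), 18.3, np.float64(97.8))
```

View pics/e2.png

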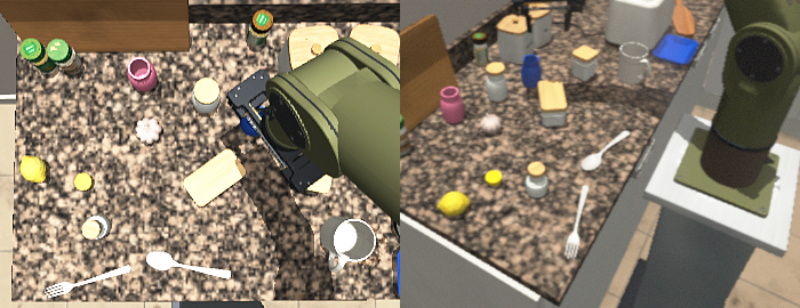

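```bash
python3 -c "
from plant import r
print(r.finish_job())"
```

```text
the job is handed in; nothing more can be done
None
```

I took the stack apart from the top and closed all four pots with their own lids. The last camera check showed every lid level and fully home, and I handed the job in at about 38 s with the arm clear.

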